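# Turn the lid of a hardware dish the shorter way and stow a tube stub

### The arm

A 6-joint arm with a two-finger parallel gripper is mounted at the origin on the work surface; the furniture and walls round the work are solid. World frame = base frame: x ahead of the robot, y to its left, z up, the work surface at z = 0. Lengths are in mm, angles in rad, forces in N, time in s.
With the tool pointing down it reaches from about 300 to 775 mm from the base axis. Payload 14.6 kg.
Tool frame: the origin (TCP) lies at the very end of the fingers, on their centre line; the grasp point (between the pads) lies 19 mm behind it (manip.grip_point_offset is the distance from the TCP to the grasp point, in mm); z points along the fingers, y is the line along which they close (so a half turn about z gives the same grasp; the last joint's range is limited). The gripper opens to 94 mm and grips with 3 to 60 N. Pads are 16 mm wide; open, the fingers measure 119 mm over their backs; the gripper's body (75 mm by 177 mm) begins 78 mm behind the grasp point.
Start: joints at [-1.281, 0.3, 1.521, -0, 1.321, -0.067], TCP at [192.095, -515.353, 205.446] pointing down, gripper open.
Joint ranges: [-3.03, 3.03], [-0.79, 2.21], [0.23, 2.52], [-1.04, 4.18], [0, 3.07], [-2.55, 2.55]. Speed limits (rad/s): [2.22, 2.22, 2.57, 3.14, 3.14, 3.14].

### API

Orientations are given as [roll, pitch, yaw] about the fixed x, y, z axes, in that order (R = Rz(yaw) Ry(pitch) Rx(roll)).
In Python, from cell import telemetry, eyes, manip gives the robot as it stands.
- The arm moves only by the tool play_rows, never from a script. Its arguments are lists of equal length, an entry for each row: "translation": the shift along the world's x, y, z in m, a list of three; "yaw": the turn about the world's z in rad. A call has 1 to 12 rows; each row is the pose to reach, as a shift and turn from the pose commanded when the call began; what a row does not reach only later rows make up. A row lasts 1/8 s, in which the tool goes at most 62.5 mm and 10.7 degrees, less where a joint would pass 70% of its speed; a pose out of reach is approached as far as the arm can. A call with a gripper value outside its range is refused whole. "hand" is the opening, from 0 (shut) to 1 (fully open), set as the call begins (left out, the last holds). The fingers move at their own pace and stop on an object; "force" is the grip in N (left out, the last holds). Time passes only in rows, so rows that repeat a pose let the fingers close. It gives the time, the measured TCP pose, the force, the opening and the grip force at its end, in the units of the state.
- telemetry.read_state(): the state, without advancing time (a new reading comes with each control period).
- eyes.camera(name): name is "scene" or "top" or "wrist"; returns a dict with "pixels" (420x560x3 uint8, red, green, blue), "fx", "fy", "cx", "cy" (pixels), "cam_to_world" (4x4, takes a point from camera to world coordinates); the wrist camera has in their place "T_tool_cam" (4x4, takes a point from camera to tool coordinates, whose origin is the TCP and whose axes are the flange's). Camera axes: x right, y up, looking along -z (the intrinsics and any distortion apply to the point x, -y, -z); pixel columns grow to the right and rows downward; lengths in mm; the calibration is good to about 2 mm. A picture is of the moment at which its call begins: read the wrist's pose just before it. There is no depth.
- manip.sign_off(): hands the job in; it is judged then, once.
The state is a dict: "clock": time; "joints": joint angles; "qd": joint speeds; "effort": joint torques, N m; "eef_pos": TCP position; "eef_rot": TCP orientation; "wrist_force": force on the tool from outside, world axes, zero at the start; "moment": the same for the moment, N m; "finger_gap": finger opening in mm; "finger_force": force on a finger pad.
Only numpy, scipy, OpenCV 4.12 (cv2) and the standard library are available. Lean on these libraries where they do the work, as an engineer would, in place of code of your own. Each camera call takes 0.05 s, during which the arm holds its last target. There are 200 camera calls.

### The job

Turn the round lid of the blue hardware dish by its black knob, taking the shorter way round, until its opening stands squarely over the bin marked by the orange stud. Then put the short square tube stub from the bench through the opening so that it lies flat on the floor of that bin. Leave the flat tab and the nut where they lie, and leave the lid with its pointer at the orange stud.

Things in the scene. Friction and masses are not known exactly. Their poses are not given: they have to be found in the camera images.
- dish: Blue round dish, fixed: flange 310 mm across, 8 mm thick; wall 256 mm across, rim 40 mm up. Six equal bins (60 degree wedges, 30 to 124 mm from the axis, floors 10 mm up, 3 mm dividers), centred at 0, 60 .. 300 degrees, counted counterclockwise from above from the dish's own -x (roughly towards the robot); studs outside those at 60, 120, 240, 300. Origin: on the axis at bench height, z up
- lid (a joint): Angle of the lid, rad, counterclockwise from above; 0 and whole turns put the opening over the bin at 0 degrees. Turns endlessly, no stop; stays where left (friction 0.08 N m); starts within 0.5 of 0. Aluminium disc 260 mm across, top 46 mm above the bench; its one opening is a 60 degree wedge 40 to 122 mm from the axis, whose outer end is crossed by a 6 mm rim with a white pointer
- lid_grip (a point): Grip point of the black bar knob on the lid's axis, 74 mm above the bench. The bar is 54 mm long, 15 mm wide, from 52 to 88 mm above the bench, on a disc of 62 mm diameter. Frame turns with the lid: bar along its x (pinch along y); -x points to the opening, as does a white line on the bar
- opening (a point): Middle of the lid's opening, 85 mm from the axis, at the lid's top face (46 mm above the bench); turns with the lid
- pointer (a point): Point straight outward of the lid's white pointer, 144 mm from the axis, 40 mm above the bench: when the opening stands squarely over a marked bin, this point is on that bin's stud
- orange_stud: Orange round stud, 16 mm across and 50 mm high, fixed upright on the dish's flange; origin: centre of its foot, 8 mm above the bench, 144 mm from the dish's axis. The studs swap places from start to start. It marks the bin to be used: the bin straight inward of it
- green_stud: Green round stud, 16 mm across and 50 mm high, fixed upright on the dish's flange; origin: centre of its foot, 8 mm above the bench, 144 mm from the dish's axis. The studs swap places from start to start
- white_stud: White round stud, 16 mm across and 50 mm high, fixed upright on the dish's flange; origin: centre of its foot, 8 mm above the bench, 144 mm from the dish's axis. The studs swap places from start to start
- black_stud: Black round stud, 16 mm across and 50 mm high, fixed upright on the dish's flange; origin: centre of its foot, 8 mm above the bench, 144 mm from the dish's axis. The studs swap places from start to start
- stub: Short piece of dark brown-grey square steel tube lying loose on the bench, 29 x 45 x 29 mm (x, y, z), about 50 g; origin in the centre of its underside, z up, its length along y, so grip it along x (29 mm)
- stub_center (a point): Centre of the tube stub, 14.5 mm above its underside. About 25 mm above the bench when the stub lies flat on a bin floor
- tab: Flat dark steel tab lying loose on the bench, 32 x 75 x 10 mm, with holes; to be left alone; origin in the centre of its underside
- nut: Loose hexagon nut on the bench, 19 mm across flats, 10 mm high; to be left alone; origin in the centre of its underside
Things that resemble listed ones, but are neither listed nor needed, are in the scene too. There is more than one size of the stub; the job needs the middle-sized.

How it is judged:
By the outcome, as a careful person would: the job done as asked, in the order asked, and still so for the second after the job is handed in, with the robot touching nothing.
It also fails if it takes over 58 s, if anything falls off the work surface, if the arm or the gripper's body presses on something with over 40 N, if the wrist force passes 120 N, or if a joint passes its speed limit or range.

## Working session

There is one attempt and no reset: what is moved stays moved. The work goes in short steps, Python scripts to look and compute and a tool call to move; the robot and the scene stay as the last step left them, time stands still between calls to the robot, and variables do not carry over. Pictures are saved under pics/ and viewed, at most 12 in all, crops included, and the job is handed in when it is done.

Besides the shell and the picture viewer there is one more tool, called after "Request:" in YAML: its name, and indented under it one key for each argument. play_rows: Moves the arm, as the interface text tells. Its arguments: {"type":"object","properties":{"translation":{"type":"array","items":{"type":"array","items":{"type":"number"}}},"yaw":{"type":"array","items":{"type":"number"}},"hand":{"type":"number"},"force":{"type":"number"}},"required":["translation","yaw"]}

```bash
mkdir -p pics
cat > h.py <<'E'
import numpy as np, cv2
from cell import telemetry, eyes, manip
from scipy.spatial.transform import Rotation as R
def snap(name,fn):
    s=telemetry.read_state(); c=eyes.camera(name)
    cv2.imwrite('pics/'+fn,cv2.cvtColor(c['pixels'],cv2.COLOR_RGB2BGR))
    if 'cam_to_world' in c: T=np.array(c['cam_to_world'])
    else:
        W=np.eye(4); W[:3,:3]=R.from_euler('xyz',s['eef_rot']).as_matrix(); W[:3,3]=s['eef_pos']; T=W@np.array(c['T_tool_cam'])
    np.savez('pics/'+fn+'.npz',T=T,K=[c['fx'],c['fy'],c['cx'],c['cy']],px=c['pixels'])
    print(name,[k for k in c if k!='pixels'],c['fx'],T.round(2).tolist())
def p2w(fn,u,v,z):
    d=np.load('pics/'+fn+'.npz');T=d['T'];fx,fy,cx,cy=d['K']
    r=T[:3,:3]@np.array([(u-cx)/fx,-(v-cy)/fy,-1]); o=T[:3,3]
    return (o+r*(z-o[2])/r[2]).round(1)
def w2p(fn,p):
    d=np.load('pics/'+fn+'.npz');T=d['T'];fx,fy,cx,cy=d['K']
    q=T[:3,:3].T@(np.array(p,float)-T[:3,3]); return np.round([cx+fx*q[0]/-q[2],cy-fy*q[1]/-q[2]],1)
E
python3 - <<'E'
from h import *
snap('top','top1.png');snap('scene','scene1.png')
print(telemetry.read_state())
E
```

```text
top ['fx', 'fy', 'cx', 'cy', 'cam_to_world'] 419.0883574350582 [[0.01, 1.0, -0.09, 479.8], [-1.0, 0.01, 0.02, -38.84], [0.02, 0.09, 1.0, 1047.95], [0.0, 0.0, 0.0, 1.0]]
scene ['fx', 'fy', 'cx', 'cy', 'cam_to_world'] 399.49617646450247 [[-0.65, 0.35, -0.67, -77.73], [-0.76, -0.28, 0.58, 514.9], [0.01, 0.89, 0.45, 536.96], [0.0, 0.0, 0.0, 1.0]]
{'clock': 0.1, 'joints': array([-1.28056841e+00,  3.00393638e-01,  1.52151115e+00, -2.60519305e-05,
        1.32069147e+00, -6.65994266e-02]), 'qd': array([-4.60249794e-04, -1.92080594e-03, -9.78905773e-05,  6.73312994e-05,
        7.89700609e-04,  1.21724859e-04]), 'effort': array([ 6.15229237e-04, -5.32650876e+01, -3.53290737e+01,  7.09675415e-02,
        2.35237082e-02, -4.72870818e-05]), 'eef_pos': array([ 192.0417305 , -515.13717136,  204.9584008 ]), 'eef_rot': array([-3.14058960e+00, -4.16110113e-05,  3.56833783e-01]), 'wrist_force': array([-0.12864006, -0.0116971 ,  0.49491536]), 'moment': array([ 0.04223641, -0.01991977, -0.00973645]), 'finger_force': 0.0, 'finger_gap': 94.33793510467234}
```

View pics/top1.png

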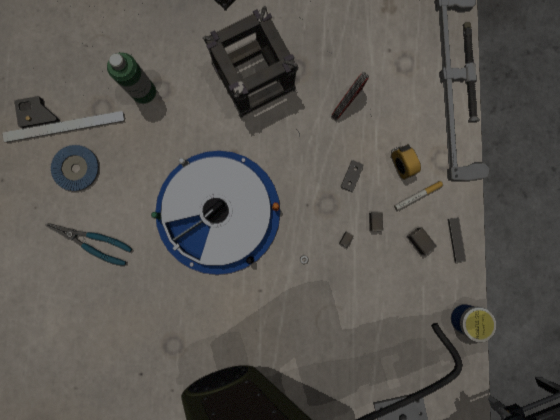

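View pics/scene1.png

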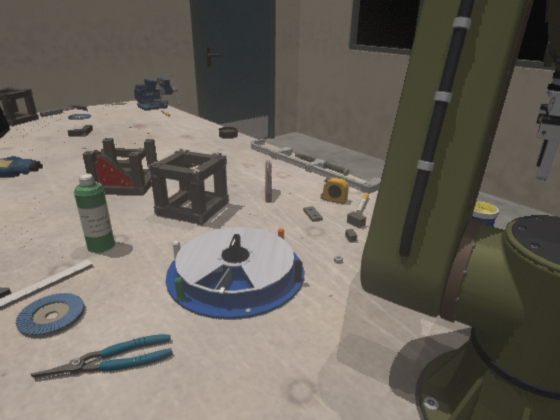

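The top view shows the dish at about (217,212), with the orange stud at (276,206), black at (251,261), green at (156,215) and white at (182,161). The opening lies at about (190,238).

Stub candidates are small (346,240), (376,222), larger (422,241) and a long bar (456,240). The tab is at (352,176) and the nut at (304,260). I'll check these in a close crop.

Run:
```python
from h import *
d=np.load('pics/top1.png.npz')['px'][:,:,::-1]
a=cv2.resize(d[145:285,145:285],(560,560),interpolation=cv2.INTER_CUBIC)
b=cv2.resize(d[205:275,325:475],None,fx=5,fy=5,interpolation=cv2.INTER_CUBIC)
b=cv2.convertScaleAbs(b,alpha=2.2)
cv2.imwrite('pics/c1.png',a); cv2.imwrite('pics/c2.png',b)
hsv=cv2.cvtColor(np.ascontiguousarray(d),cv2.COLOR_BGR2HSV)
g=cv2.cvtColor(np.ascontiguousarray(d),cv2.COLOR_BGR2GRAY)
# dish flange
m=cv2.inRange(hsv,(100,120,40),(125,255,255)); m[:, :150]=0;m[:,290:]=0;m[:145]=0;m[285:]=0
pts=cv2.findNonZero(m); e=cv2.fitEllipse(cv2.convexHull(pts)); print('flange',e,p2w('top1.png',*e[0],8))
# stubs
m=(g<62).astype(np.uint8)*255; m[:205]=0;m[275:]=0;m[:,:325]=0;m[:,475:]=0
for c in cv2.findContours(m,0,2)[0]:
    if cv2.contourArea(c)>30:
        r=cv2.minAreaRect(c); P=np.array([p2w('top1.png',*q,25)[:2] for q in cv2.boxPoints(r)])
        print(r, np.linalg.norm(P-np.roll(P,-1,0),axis=1).round(), P.mean(0))
```

```text
flange ((217.443603515625, 212.11817932128906), (122.43963623046875, 123.79127502441406), 64.09011840820312) [553.  102.8   8. ]
((345.7615661621094, 239.79232788085938), (9.798744201660156, 13.767854690551758), 29.74488067626953) [34. 24. 34. 24.] [ 487.55 -213.4 ]
((420.96343994140625, 241.32928466796875), (27.33041000366211, 18.27233123779297), 51.34019470214844) [46. 66. 46. 66.] [ 485.625 -398.5  ]
((455.9594421386719, 239.7567596435547), (43.565731048583984, 10.850333213806152), 80.53767395019531) [ 27. 106.  27. 106.] [ 490.45 -485.3 ]
((375.5, 222.0), (20.0, 13.0), 90.0) [32. 49. 32. 49.] [ 531.825 -286.85 ]
```

View pics/c1.png

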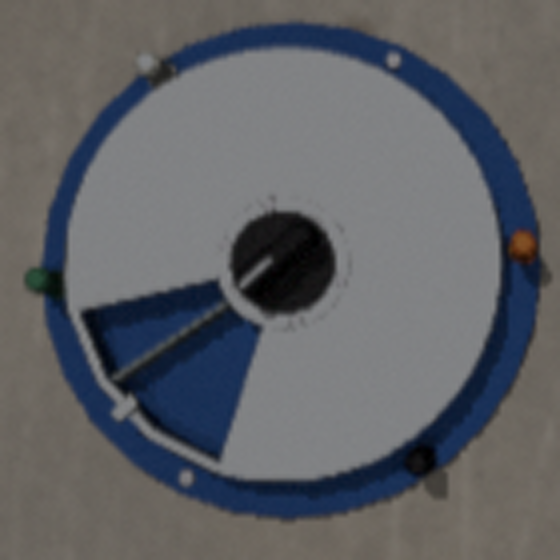

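View pics/c2.png

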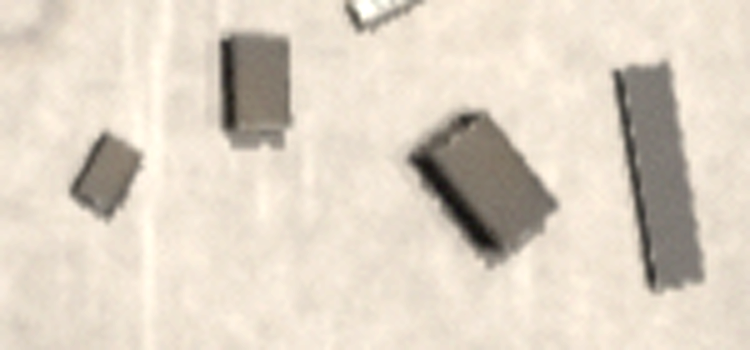

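The middle-sized stub is the one at (376,222): its footprint measures 29x45 class, next to a small one and a large one. In the crop, the pointer is at c1 (124,408), orange at (522,245), green at (37,281), white at (150,67) and black at (420,461).

Run:
```python
from h import *
C=lambda u,v,z:p2w('top1.png',145+(u+.5)/4-.5,145+(v+.5)/4-.5,z)
S={k:C(*v,58) for k,v in dict(orange=(522,243),black=(418,458),green=(36,280),white=(148,66)).items()}
c=np.array([553,102.8])
print('mid',(S['orange']+S['white']+S['black']+S['green'])/4, (S['black']+S['white'])/2,(S['orange']+S['green'])/2)
for k,p in {**S,'pointer':C(124,408,46),'knobtip':C(266,262,88),'knobend':C(245,285,88),'dot1':C(186,478,8),'dot2':C(393,60,8)}.items():
    q=p[:2]-c; print(k,p,np.hypot(*q).round(1),np.degrees(np.arctan2(q[1],q[0])).round(1))
D=lambda u,v,z:p2w('top1.png',325+(u+.5)/5-.5,205+(v+.5)/5-.5,z)
print('stub',[D(*q,29) for q in [(232,34),(290,37),(288,131),(231,129)]])
```

```text
mid [554.75  102.125  58.   ] [555.05 101.6   58.  ] [554.45 102.65  58.  ]
orange [567.  -39.9  58. ] 143.4 -84.4
black [440.   19.5  58. ] 140.4 -143.6
green [541.9 245.2  58. ] 142.8 94.5
white [670.1 183.7  58. ] 142.3 34.6
pointer [467.4 194.3  46. ] 125.3 133.1
knobtip [551.8 106.4  88. ] 3.8 108.4
knobend [538.5 118.   88. ] 21.0 133.6
dot1 [424.6 164.    8. ] 142.2 154.5
dot2 [685.7  42.2   8. ] 145.9 -24.5
stub [array([ 557.5, -275. ,   29. ]), array([ 556.3, -303.6,   29. ]), array([ 510.3, -302.1,   29. ]), array([ 510.9, -274.1,   29. ])]
```

Request:
play_rows:
  translation:
    - [0.3625,0.6175,0]
    - [0.3625,0.6175,0]
    - [0.3625,0.6175,0]
    - [0.3625,0.6175,0]
    - [0.3625,0.6175,0]
    - [0.3625,0.6175,0]
    - [0.3625,0.6175,0]
    - [0.3625,0.6175,0]
    - [0.3625,0.6175,0]
    - [0.3625,0.6175,0]
    - [0.3625,0.6175,0]
    - [0.3625,0.6175,0]
  yaw: [1.973,1.973,1.973,1.973,1.973,1.973,1.973,1.973,1.973,1.973,1.973,1.973]
  hand: 0.6

```text
clock: 1.6
eef_pos: [555.2, 104.9, 204.7]
eef_rot: [-3.141, -0.001, 2.334]
wrist_force: [-0.1, -0.6, -0.1]
finger_gap: 56.4
finger_force: 0.0
```

Request:
play_rows:
  translation:
    - [0,0,0]
    - [0,0,0]
  yaw: [0,0]

```text
clock: 1.85
eef_pos: [554.2, 101.5, 205.2]
eef_rot: [-3.141, -0.0, 2.329]
wrist_force: [0.3, -0.7, -0.5]
finger_gap: 56.5
finger_force: 0.0
```

Run:
```python
from h import *
print(telemetry.read_state())
snap('wrist','w1.png')
```

```text
{'clock': 1.85, 'joints': array([ 1.16142256e-01,  3.30404282e-01,  1.48162415e+00, -1.97056694e-04,
        1.33022178e+00, -6.42430039e-01]), 'qd': array([-0.01288965, -0.01274243,  0.00358612,  0.00123287,  0.00035809,
       -0.00032746]), 'effort': array([ 1.16357803e+00, -5.41398025e+01, -3.56626761e+01,  8.28106957e-02,
        5.00817981e-02,  2.58114492e-02]), 'eef_pos': array([554.1918443 , 101.45216712, 205.19749812]), 'eef_rot': array([-3.14095154e+00, -2.40767904e-04,  2.32941556e+00]), 'wrist_force': array([ 0.32008463, -0.74141908, -0.46428275]), 'moment': array([-0.01281338, -0.1125742 , -0.00288935]), 'finger_force': 0.0, 'finger_gap': 56.533068517453444}
wrist ['fx', 'fy', 'cx', 'cy', 'T_tool_cam'] 305.74900719211456 [[0.73, -0.67, -0.16, 506.3], [0.69, 0.7, 0.17, 150.83], [-0.0, -0.24, 0.97, 384.15], [0.0, 0.0, 0.0, 1.0]]
```

View pics/w1.png

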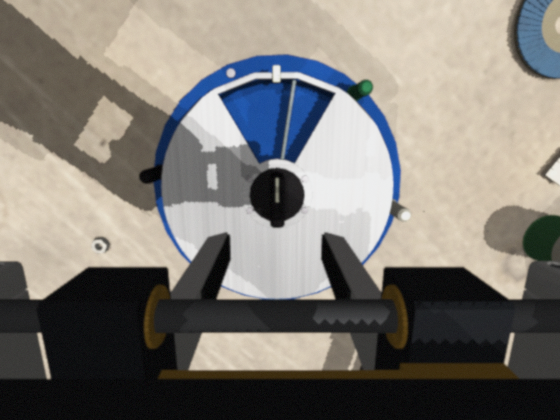

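The wrist view shows the bar knob centred on the fingers' line, vertical at u≈277. The pointer is at (276,74), green at (365,88), white at (404,214) and black at (150,175).

Run:
```python
from h import *
c=np.array([554.5,102.4])
for n,(u,v,z) in dict(ptr=(276.5,73,46),kfar=(277,171,88),knear=(277.3,221,88),green=(367,87,58),white=(405,215,58),black=(145,175,58),disc=(276.5,194,52)).items():
    p=p2w('w1.png',u,v,z);q=p[:2]-c;print(n,p,np.hypot(*q).round(1),np.degrees(np.arctan2(q[1],q[0])).round(1))
print(w2p('w1.png',[554.5,102.4,88]))
```

```text
ptr [465.7 194.8  46. ] 128.2 133.9
kfar [531.9 125.7  88. ] 32.5 134.1
knear [566.9  89.4  88. ] 18.0 -46.4
green [541.8 246.2  58. ] 144.4 95.0
white [670.5 185.3  58. ] 142.6 35.6
black [435.   22.8  58. ] 143.6 -146.3
disc [552.1 103.9  52. ] 2.8 148.0
[277.3 203.7]
```

Request:
play_rows:
  translation:
    - [-0.001,0.0005,-0.05]
    - [-0.001,0.0005,-0.1]
    - [-0.001,0.0005,-0.148]
    - [-0.001,0.0005,-0.148]
    - [-0.001,0.0005,-0.148]
  yaw: [0,0,0,0,0]

```text
clock: 2.52
eef_pos: [553.6, 101.8, 58.0]
eef_rot: [3.141, 0.0, 2.329]
wrist_force: [1.2, -0.0, -0.6]
finger_gap: 56.3
finger_force: 0.0
```

Request:
play_rows:
  translation:
    - [0,0,0]
    - [0,0,0]
    - [0,0,0]
    - [0,0,0]
    - [0,0,0]
    - [0,0,0]
  yaw: [0,0,0,0,0,0]
  hand: 0
  force: 25

```text
clock: 3.28
eef_pos: [554.3, 103.3, 57.5]
eef_rot: [3.14, 0.001, 2.33]
wrist_force: [6.8, 5.1, -3.9]
finger_gap: 15.1
finger_force: 25.0
```

Request:
play_rows:
  translation:
    - [0.001,0.001,0]
    - [0.001,0.001,0]
    - [0.001,0.001,0]
    - [0.001,0.001,0]
    - [0.001,0.001,0]
    - [0.001,0.001,0]
    - [0.001,0.001,0]
    - [0.001,0.001,0]
    - [0.001,0.001,0]
    - [0.001,0.001,0]
    - [0.001,0.001,0]
    - [0.001,0.001,0]
  yaw: [0.1,0.23,0.36,0.49,0.62,0.75,0.88,1.01,1.14,1.27,1.4,1.4]

```text
clock: 4.78
eef_pos: [554.2, 103.1, 57.5]
eef_rot: [-3.141, -0.001, -2.551]
wrist_force: [-3.9, -4.6, 3.8]
finger_gap: 14.9
finger_force: 25.0
```

Request:
play_rows:
  translation:
    - [0,0,0]
    - [0,0,0]
    - [0,0,0]
    - [0,0,0]
  yaw: [0,0,0,0]
  hand: 0.6

```text
clock: 5.28
eef_pos: [554.6, 103.7, 57.4]
eef_rot: [3.142, 0.0, -2.553]
wrist_force: [0.7, 0.3, 0.1]
finger_gap: 51.4
finger_force: 0.0
```

Request:
play_rows:
  translation:
    - [0,0,0.04]
    - [0,0,0.04]
    - [0,0,0.04]
    - [0,0,0.04]
    - [0,0,0.04]
    - [0,0,0.04]
    - [0,0,0.04]
    - [0,0,0.04]
    - [0,0,0.04]
    - [0,0,0.04]
    - [0,0,0.04]
    - [0,0,0.04]
  yaw: [0,-0.18,-0.36,-0.54,-0.72,-0.9,-1.08,-1.26,-1.44,-1.62,-1.8,-1.98]

```text
clock: 6.78
eef_pos: [554.6, 103.7, 97.4]
eef_rot: [-3.142, -0.0, 1.744]
wrist_force: [-0.6, 0.2, -0.5]
finger_gap: 56.5
finger_force: 0.0
```

Request:
play_rows:
  translation:
    - [0,0,0]
    - [0,0,0]
    - [0,0,0]
    - [0,0,0]
    - [0,0,0]
    - [0,0,0]
    - [0,0,0]
    - [0,0,0]
    - [0,0,0]
  yaw: [-0.18,-0.36,-0.54,-0.72,-0.9,-1.08,-1.162,-1.162,-1.162]

```text
clock: 7.9
eef_pos: [554.6, 103.7, 97.5]
eef_rot: [3.142, -0.0, 0.59]
wrist_force: [-0.0, 0.2, 0.4]
finger_gap: 56.1
finger_force: 0.0
```

Run:
```python
from h import *
print(telemetry.read_state()['eef_pos'],telemetry.read_state()['eef_rot'])
snap('wrist','w2.png')
```

```text
[554.59185541 103.65786202  97.45594018] [ 3.14158629e+00 -2.80020552e-05  5.89763994e-01]
wrist ['fx', 'fy', 'cx', 'cy', 'T_tool_cam'] 305.74900719211456 [[0.56, 0.81, 0.2, 610.9], [-0.83, 0.54, 0.13, 141.34], [-0.0, -0.24, 0.97, 276.39], [0.0, 0.0, 0.0, 1.0]]
```

View pics/w2.png

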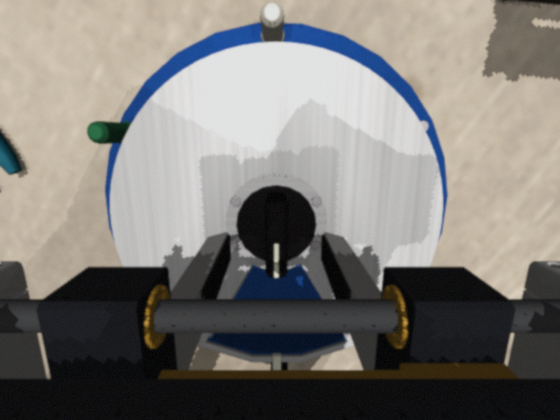

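Request:
play_rows:
  translation:
    - [0,0,-0.04]
    - [0,0,-0.04]
    - [0,0,-0.04]
  yaw: [0,0,0]

```text
clock: 8.32
eef_pos: [555.1, 103.7, 58.6]
eef_rot: [3.141, -0.001, 0.588]
wrist_force: [0.3, 0.1, -0.1]
finger_gap: 56.5
finger_force: 0.0
```

Request:
play_rows:
  translation:
    - [0,0,0]
    - [0,0,0]
    - [0,0,0]
    - [0,0,0]
    - [0,0,0]
    - [0,0,0]
  yaw: [0,0,0,0,0,0]
  hand: 0

```text
clock: 9.07
eef_pos: [554.8, 103.4, 57.5]
eef_rot: [3.141, -0.0, 0.588]
wrist_force: [2.6, -3.1, 0.4]
finger_gap: 14.6
finger_force: 25.0
```

Request:
play_rows:
  translation:
    - [0,0,0]
    - [0,0,0]
    - [0,0,0]
    - [0,0,0]
    - [0,0,0]
    - [0,0,0]
    - [0,0,0]
    - [0,0,0]
    - [0,0,0]
    - [0,0,0]
    - [0,0,0]
  yaw: [0.1,0.23,0.36,0.49,0.62,0.75,0.88,1.0,1.068,1.068,1.068]

```text
clock: 10.45
eef_pos: [554.4, 103.6, 57.5]
eef_rot: [-3.141, 0.0, 1.654]
wrist_force: [-2.9, -2.3, 4.1]
finger_gap: 15.1
finger_force: 25.0
```

Request:
play_rows:
  translation:
    - [0,0,0]
    - [0,0,0]
    - [0,0,0]
    - [0,0,0.05]
    - [0,0,0.1]
    - [0,0,0.15]
    - [0,0,0.15]
    - [0,0,0.15]
  yaw: [0,0,0,0,0,0,0,0]
  hand: 0.6

```text
clock: 11.45
eef_pos: [554.3, 103.6, 206.6]
eef_rot: [-3.141, 0.0, 1.656]
wrist_force: [0.2, -1.1, -0.1]
finger_gap: 56.5
finger_force: 0.0
```

Run:
```python
from h import *
snap('top','top2.png')
print(telemetry.read_state()['eef_pos'],telemetry.read_state()['eef_rot'])
snap('wrist','w3.png')
a=np.load('pics/w3.png.npz')['px'];b=np.load('pics/top2.png.npz')['px'][145:285,145:285]
b=cv2.resize(b,(420,420),interpolation=cv2.INTER_CUBIC)
m=np.hstack([a[:,120:500],b])
cv2.imwrite('pics/m3.png',m[:,:,::-1])
```

```text
top ['fx', 'fy', 'cx', 'cy', 'cam_to_world'] 419.0883574350582 [[0.01, 1.0, -0.09, 479.8], [-1.0, 0.01, 0.02, -38.84], [0.02, 0.09, 1.0, 1047.95], [0.0, 0.0, 0.0, 1.0]]
[554.14114451 103.58343972 206.10386887] [-3.13959466e+00  5.84855973e-05  1.65571703e+00]
wrist ['fx', 'fy', 'cx', 'cy', 'T_tool_cam'] 305.74900719211456 [[1.0, -0.08, -0.02, 547.91], [0.09, 0.97, 0.24, 171.54], [-0.0, -0.24, 0.97, 385.03], [0.0, 0.0, 0.0, 1.0]]
```

View pics/m3.png

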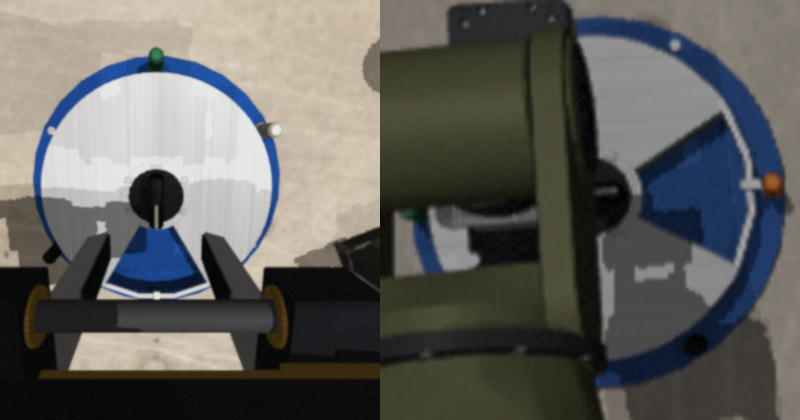

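The lid's pointer is in line with the orange stud, and no divider shows in the opening. Next is the stub.

Request:
play_rows:
  translation:
    - [-0.02,-0.3917,0]
    - [-0.02,-0.3917,0]
    - [-0.02,-0.3917,0]
    - [-0.02,-0.3917,0]
    - [-0.02,-0.3917,0]
    - [-0.02,-0.3917,0]
    - [-0.02,-0.3917,0]
    - [-0.02,-0.3917,0]
    - [-0.02,-0.3917,0]
    - [-0.02,-0.3917,0]
    - [-0.02,-0.3917,0]
    - [-0.02,-0.3917,0]
  yaw: [-1.682,-1.682,-1.682,-1.682,-1.682,-1.682,-1.682,-1.682,-1.682,-1.682,-1.682,-1.682]

```text
clock: 13.05
eef_pos: [534.6, -288.0, 207.2]
eef_rot: [-3.141, 0.0, -0.024]
wrist_force: [0.7, -0.3, 0.0]
finger_gap: 56.6
finger_force: 0.0
```

Request:
play_rows:
  translation:
    - [0,0,-0.08]
    - [0,0,-0.08]
    - [0,0,-0.08]
    - [0,0,-0.08]
  yaw: [0,0,0,0]

```text
clock: 13.55
eef_pos: [535.4, -288.5, 129.6]
eef_rot: [3.14, -0.002, -0.026]
wrist_force: [-0.9, -0.1, -0.1]
finger_gap: 56.3
finger_force: 0.0
```

Run:
```python
from h import *
print(telemetry.read_state()['eef_pos'],telemetry.read_state()['eef_rot'])
snap('wrist','w4.png')
print([w2p('w4.png',[533.8,-288.7,29])])
```

```text
[ 535.42914696 -288.53619753  129.60641895] [ 3.14019515e+00 -2.46934647e-03 -2.58236619e-02]
wrist ['fx', 'fy', 'cx', 'cy', 'T_tool_cam'] 305.74900719211456 [[-0.02, 0.97, 0.24, 602.89], [-1.0, -0.02, -0.0, -290.56], [0.0, -0.24, 0.97, 308.71], [0.0, 0.0, 0.0, 1.0]]
[array([274.9, 208.8])]
```

View pics/w4.png

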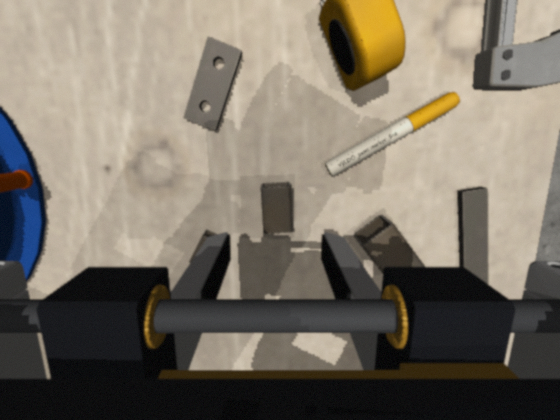

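The stub sits at about (278,207), between the fingers. It looks slightly right of the prediction and possibly a few degrees rotated, so I'll refine with a fit.

Run:
```python
from h import *
a=np.ascontiguousarray(np.load('pics/w4.png.npz')['px'][170:245,245:310,::-1])
b=cv2.convertScaleAbs(cv2.resize(a,None,fx=8,fy=8,interpolation=cv2.INTER_CUBIC),alpha=1.6)
cv2.imwrite('pics/c4.png',b)
```

```text
(no output)
```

View pics/c4.png

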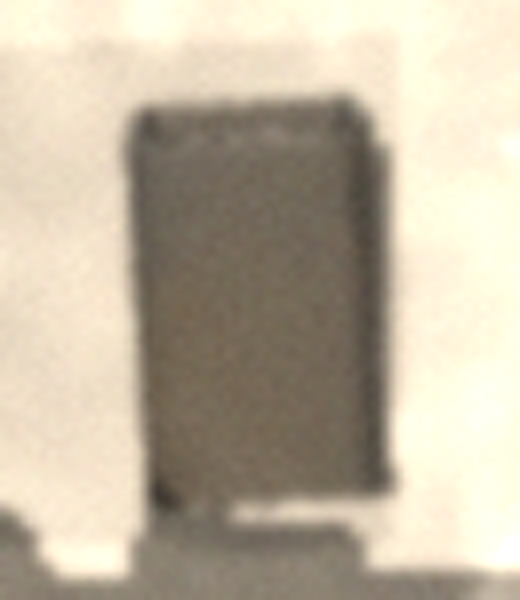

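Request:
play_rows:
  translation:
    - [-0.001,-0.0015,-0.05]
    - [-0.001,-0.0015,-0.09]
    - [-0.001,-0.0015,-0.12]
    - [-0.001,-0.0015,-0.12]
    - [-0.001,-0.0015,-0.12]
    - [-0.001,-0.0015,-0.12]
  yaw: [0.02,0.02,0.02,0.02,0.02,0.02]

```text
clock: 14.35
eef_pos: [534.5, -290.1, 9.4]
eef_rot: [3.14, -0.002, -0.006]
wrist_force: [-0.4, -0.2, 0.3]
finger_gap: 56.6
finger_force: 0.0
```

Request:
play_rows:
  translation:
    - [0,0,0]
    - [0,0,0]
    - [0,0,0]
    - [0,0,0]
    - [0,0,0]
  yaw: [0,0,0,0,0]
  hand: 0
  force: 20

```text
clock: 14.98
eef_pos: [533.6, -289.6, 7.5]
eef_rot: [-3.142, -0.0, -0.006]
wrist_force: [-0.8, 0.7, 1.7]
finger_gap: 27.9
finger_force: 19.8
```

Request:
play_rows:
  translation:
    - [0,0,0.05]
    - [0,0,0.1]
    - [0.0283,0.308,0.1]
    - [0.0283,0.308,0.1]
    - [0.0283,0.308,0.1]
    - [0.0283,0.308,0.1]
    - [0.0283,0.308,0.1]
    - [0.0283,0.308,0.1]
    - [0.0283,0.308,0.1]
    - [0.0283,0.308,0.1]
    - [0.0283,0.308,0.1]
    - [0.0283,0.308,0.1]
  yaw: [0,0,1.664,1.664,1.664,1.664,1.664,1.664,1.664,1.664,1.664,1.664]

```text
clock: 16.48
eef_pos: [561.8, 18.5, 107.3]
eef_rot: [-3.141, -0.0, 1.657]
wrist_force: [0.6, 0.1, -0.9]
finger_gap: 28.5
finger_force: 19.8
```

Request:
play_rows:
  translation:
    - [0,0,0]
    - [0,0,0]
    - [0,0,0]
  yaw: [0,0,0]

```text
clock: 16.85
eef_pos: [561.9, 18.4, 107.4]
eef_rot: [-3.142, 0.0, 1.657]
wrist_force: [0.4, 0.1, -0.9]
finger_gap: 28.7
finger_force: 19.8
```

Run:
```python
from h import *
s=telemetry.read_state();print(s['eef_pos'],s['eef_rot'],s['finger_gap'])
snap('wrist','w5.png');snap('scene','s5.png')
a=np.load('pics/w5.png.npz')['px'];b=np.load('pics/s5.png.npz')['px'][200:320,150:320]
b=cv2.resize(b,(400,282),interpolation=cv2.INTER_CUBIC); b=cv2.copyMakeBorder(b,0,138,0,0,0)
cv2.imwrite('pics/m5.png',np.hstack([a[:,80:480],b])[:,:,::-1])
```

```text
[561.89572047  18.41295614 107.44422741] [-3.14157929e+00  2.31026346e-05  1.65667228e+00] 28.735419482886588
wrist ['fx', 'fy', 'cx', 'cy', 'T_tool_cam'] 305.74900719211456 [[1.0, -0.08, -0.02, 555.24], [0.09, 0.97, 0.24, 86.33], [-0.0, -0.24, 0.97, 286.37], [0.0, 0.0, 0.0, 1.0]]
scene ['fx', 'fy', 'cx', 'cy', 'cam_to_world'] 399.49617646450247 [[-0.65, 0.35, -0.67, -77.73], [-0.76, -0.28, 0.58, 514.9], [0.01, 0.89, 0.45, 536.96], [0.0, 0.0, 0.0, 1.0]]
```

View pics/m5.png

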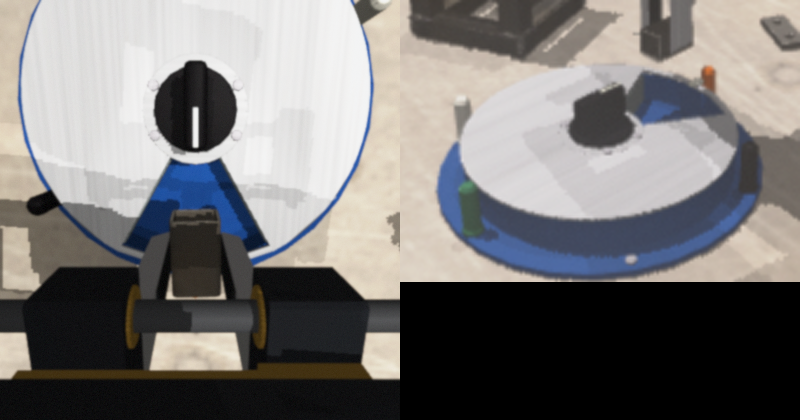

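The stub is held square above the opening, so I'll lower it.

Request:
play_rows:
  translation:
    - [0,0,-0.03]
    - [0,0,-0.055]
    - [0,0,-0.07]
    - [0,0,-0.08]
    - [0,0,-0.085]
    - [0,0,-0.088]
    - [0,0,-0.088]
    - [0,0,-0.088]
  yaw: [0,0,0,0,0,0,0,0]

```text
clock: 17.95
eef_pos: [562.1, 18.4, 19.8]
eef_rot: [3.141, 0.0, 1.658]
wrist_force: [-1.5, -0.5, -1.7]
finger_gap: 28.4
finger_force: 19.8
```

Request:
play_rows:
  translation:
    - [0,0,-0.001]
    - [0,0,-0.002]
    - [0,0,-0.002]
    - [0,0,-0.002]
  yaw: [0,0,0,0]

```text
clock: 18.45
eef_pos: [561.9, 18.5, 17.5]
eef_rot: [3.141, 0.0, 1.658]
wrist_force: [-0.4, 0.3, 1.5]
finger_gap: 28.5
finger_force: 19.8
```

Request:
play_rows:
  translation:
    - [0,0,0]
    - [0,0,0]
    - [0,0,0]
    - [0,0,0]
  yaw: [0,0,0,0]
  hand: 0.48

```text
clock: 18.95
eef_pos: [561.9, 18.5, 17.4]
eef_rot: [3.142, 0.0, 1.658]
wrist_force: [-0.2, -0.3, -0.6]
finger_gap: 45.2
finger_force: 0.0
```

Request:
play_rows:
  translation:
    - [0,0,0.03]
    - [0,0,0.06]
    - [0,0,0.12]
    - [0,0,0.18]
    - [0,-0.06,0.2]
    - [0,-0.12,0.2]
    - [0,-0.18,0.2]
    - [0,-0.24,0.2]
    - [0,-0.24,0.2]
  yaw: [0,0,0,0,0,0,0,0,0]

```text
clock: 20.08
eef_pos: [561.2, -225.0, 216.9]
eef_rot: [-3.141, -0.0, 1.653]
wrist_force: [0.4, 0.5, 0.3]
finger_gap: 45.2
finger_force: 0.0
```

Run:
```python
from h import *
snap('top','t6.png');snap('scene','s6.png')
a=np.load('pics/t6.png.npz')['px'][145:285,145:285];b=np.load('pics/s6.png.npz')['px'][220:310,160:310]
a=cv2.resize(a,(420,420),interpolation=cv2.INTER_CUBIC);b=cv2.resize(b,(380,228),interpolation=cv2.INTER_CUBIC); b=cv2.copyMakeBorder(b,0,192,0,0,0)
cv2.imwrite('pics/m6.png',cv2.convertScaleAbs(np.hstack([a,b])[:,:,::-1],alpha=1.4))
```

```text
top ['fx', 'fy', 'cx', 'cy', 'cam_to_world'] 419.0883574350582 [[0.01, 1.0, -0.09, 479.8], [-1.0, 0.01, 0.02, -38.84], [0.02, 0.09, 1.0, 1047.95], [0.0, 0.0, 0.0, 1.0]]
scene ['fx', 'fy', 'cx', 'cy', 'cam_to_world'] 399.49617646450247 [[-0.65, 0.35, -0.67, -77.73], [-0.76, -0.28, 0.58, 514.9], [0.01, 0.89, 0.45, 536.96], [0.0, 0.0, 0.0, 1.0]]
```

View pics/m6.png

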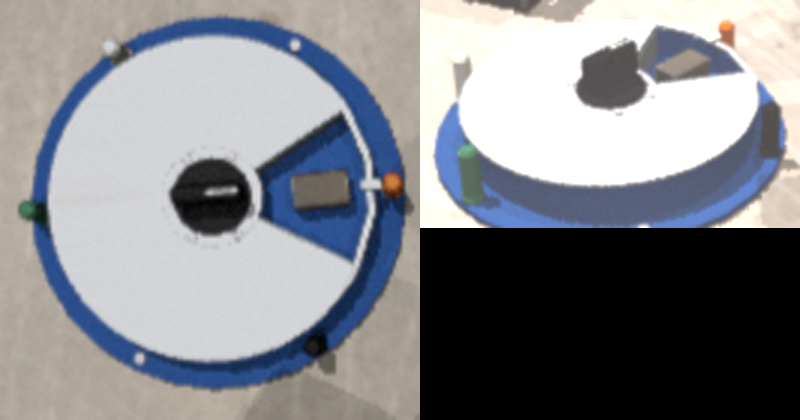

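The stub lies flat in the bin by the orange stud, the pointer is at the stud, and the arm is clear.

```bash
python3 -c "
from cell import manip; print(manip.sign_off())"
```

```text
the job is handed in; nothing more can be done
None
```

I turned the lid counterclockwise, the shorter way, until its pointer stood at the orange stud; the middle-sized stub now lies flat in that bin, I left the tab and nut alone, and handed in the job at about 20 s of the 58 s allowed.

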